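# Start the goggle steriliser

### The job

The goggles are in the steriliser: push its lid fully shut, then start the cycle by pressing the blue key, then the yellow key, then the green key, one at a time, each fully down and let back up before the next. Never press the red key, press no key while the lid is open, and leave the soap bottle and the beaker standing where they are.

Things in the scene. Friction and masses are not known exactly. Their poses are not given: they have to be found in the camera images.
- steriliser: Goggle steriliser, fixed to the table, white. Origin: centre of its underside on the table; z up, x from the console at the front (nearest the robot at yaw 0) to the hinge side, y along its 260 mm width. From x -125 to -25 mm a low console, 50 mm high, with a row of four keys at x = -75 mm; from x -25 to +125 mm an open chamber, 100 mm high, closed by the lid. A white tray, 60 mm high, is fixed well to its right (-y), out of the way.
- lid_hinge (a point): Middle of the lid's hinge line, on the chamber's far upper rim: 125 mm along x and 100 mm up from the steriliser's origin. The hinge line runs along the steriliser's y.
- lid_edge (a point): Middle of the lid's free edge, on its outer (upper) face. The lid is a blue-framed amber panel, 150 mm from hinge to free edge, 260 mm wide, 12 mm thick; a black lip 90 mm wide and 8 mm thick stands 10 mm out from the free edge. This point lies 150 mm from the hinge line along the lid and 12 mm out along its normal. It turns with the lid.
- lid (a joint): Lid opening angle, rad: 0 shut flat on the chamber, 1.3 as far open as it goes. It opens upward, away from the console, about lid_hinge. Its stiff hinge stays at any angle; pushing the free edge down takes about 1 to 4 N.
- key_blue_top (a point): Top centre of the blue spring key: a round cap 30 mm across (z up). At rest it stands 18 mm above the console and 6 mm above its black round housing (46 mm across). It moves straight down 6 mm. Four such keys stand in a row along the steriliser's y, 54 mm apart; which colour stands where changes from run to run.
- key_blue (a joint): How far the blue key is down, m: 0 up, 0.006 fully down. Its spring gives 1.5 N at first and 5 N fully down and pushes the key back up.
- key_yellow_top (a point): Top centre of the yellow spring key: a round cap 30 mm across (z up). At rest it stands 18 mm above the console and 6 mm above its black round housing (46 mm across). It moves straight down 6 mm. Four such keys stand in a row along the steriliser's y, 54 mm apart; which colour stands where changes from run to run.
- key_yellow (a joint): How far the yellow key is down, m: 0 up, 0.006 fully down. Its spring gives 1.5 N at first and 5 N fully down and pushes the key back up.
- key_green_top (a point): Top centre of the green spring key: a round cap 30 mm across (z up). At rest it stands 18 mm above the console and 6 mm above its black round housing (46 mm across). It moves straight down 6 mm. Four such keys stand in a row along the steriliser's y, 54 mm apart; which colour stands where changes from run to run.
- key_green (a joint): How far the green key is down, m: 0 up, 0.006 fully down. Its spring gives 1.5 N at first and 5 N fully down and pushes the key back up.
- key_red_top (a point): Top centre of the red spring key: a round cap 30 mm across (z up). At rest it stands 18 mm above the console and 6 mm above its black round housing (46 mm across). It moves straight down 6 mm. Four such keys stand in a row along the steriliser's y, 54 mm apart; which colour stands where changes from run to run.
- key_red (a joint): How far the red key is down, m: 0 up, 0.006 fully down. Its spring gives 1.5 N at first and 5 N fully down and pushes the key back up.
- soap_mid (a point): Bystander: green soap bottle, 64 mm across, 190 mm tall; this point is on its axis, 95 mm up. It stands beside the steriliser, to its left or right.
- beaker_mid (a point): Bystander: clear beaker, 80 mm across, 95 mm tall; this point is on its axis, 48 mm up. It stands on the side of the steriliser opposite to the bottle.
Not all that is in view belongs to the job. What is shaped like the part that bears soap_mid but orange is not meant.

How it is judged:
By the outcome, as a careful person would: the job done as asked, in the order asked, and still so for the second after the job is handed in, with the robot touching nothing.
It also fails if it takes over 48 s, if anything falls off the work surface, if the arm or the gripper's body presses on something with over 40 N, if the wrist force passes 120 N, or if a joint passes its speed limit or range.

### The arm

A 7-joint arm with a two-finger parallel gripper is mounted at the origin on the work surface. World frame = base frame: x ahead of the robot, y to its left, z up, the work surface at z = 0. Lengths are in m, angles in degrees, forces in N, time in s.
With the tool pointing down it reaches from about 0.425 to 0.875 m from the base axis. Payload 4.7 kg.
Tool frame: the origin (TCP) lies on the centre line of the jaws, within the pads' length; the fingertips stand env.nose_length ahead of it and the grasp point (between the pads) lies 8 mm behind it (env.nose_length is the distance from the TCP to the fingertips, in m); y points along the fingers, z is the direction in which the jaws open and shut, and the axes are right-handed (so a half turn about y gives the same grasp; the last joint's range is limited). The gripper opens to 87 mm and grips with 3 to 60 N. Pads are 19 mm wide; open, the fingers measure 117 mm over their backs; the gripper's body (75 mm by 190 mm) begins 51 mm behind the grasp point.
Start: joints at [73.001, 18.392, -4.016, 83.108, 1.295, 78.541, -3.26], TCP at [0.199, -0.619, 0.234] pointing down, gripper open.
Joint ranges: [-163.93, 163.93], [-17.29, 119.83], [-79.2, 71.16], [3.27, 140.29], [-89.18, 269.18], [5.43, 117.66], [-154.24, 154.24]. Speed limits (degrees/s): [147.25, 147.25, 180, 180, 180, 180, 180].

### API

Orientations are given as [roll, pitch, yaw] about the fixed x, y, z axes, in that order (R = Rz(yaw) Ry(pitch) Rx(roll)).
In Python, from cell import env, read_camera, camera_info, job, models gives the robot as it stands.
- The arm moves only by the tool move_arm, never from a script. Its argument "moves" is a list of rows, each a list of 6 numbers: the shift along the tool's x, y, z in mm, then the turn, a rotation vector about the tool's x, y, z in degrees. In form: [[x, y, z, ax, ay, az], ...]. A call has 1 to 20 rows; each row is the pose to reach, as a shift and turn from the pose commanded when the call began, along the tool's axes at that moment; what a row does not reach only later rows make up. A row lasts 1/12 s, in which the tool goes at most 41.7 mm and 7.16 degrees, less where a joint would pass 70% of its speed; a pose out of reach is approached as far as the arm can. A call with a gripper value outside its range is refused whole. "claw" is the finger opening in mm, from 0 to 87, set as the call begins (left out, the last holds). The fingers move at their own pace and stop on an object; "newtons" is the grip in N (left out, the last holds). Time passes only in rows, so rows that repeat a pose let the fingers close. It gives the time, the measured TCP pose, the force and the opening at its end, in the units of the state.
- env.get_obs(): the state, without advancing time (a new reading comes with each control period).
- read_camera(name): name is "scene" or "top" or "wrist"; returns (picture, depth): 384x512x3 uint8, red, green, blue; 384x512 float32, m along the optical axis (not along the pixel's ray), 0 where there is no reading.
- camera_info(name): a dict with "fx", "fy", "cx", "cy" (pixels), "R" (3x3) and "t" (3): a world point X has camera coordinates R X + t. Camera axes: x right, y down, z forward; pixel columns grow to the right and rows downward; lengths in m; the calibration is good to about 2 mm. A picture is of the moment at which its call begins: read the wrist's pose just before it. camera_info takes no time and is no camera call; for the wrist camera it gives the pose at the moment of the call.
- job.sign_off(): hands the job in, once; it reports no verdict.
Trained networks look in the newest picture that a camera, given by its name, has taken for a name from the list of things; names that differ only in an ending like _2 or _b are one class to them, and where a whole thing is asked for, a point or a joint stands for the part that bears it (a point fixed in the world has none). Each returns a list of dicts, best first, with "score" (0 to 1); they miss things now and then, are a little off and sometimes report something else, mostly with a low value. They report only what shows in the picture. A call takes as long as a camera call. They do not tell look-alikes from the thing itself.
- models.spot_in(target, camera): "point" ([x, y, z] in m, in world coordinates, good to about 4 mm: the middle of the surface that is visible of it).
- models.cut_out(target, camera): "mask" (384x512 bool, what is visible of it).
The state is a dict: "time_s": time; "qpos": joint angles; "joint_velocities": joint speeds; "effort": joint torques, N m; "tool_pos": TCP position; "tool_rot": TCP orientation; "force": force on the tool from outside, world axes, zero at the start; "wrist_torque": the same for the moment, N m; "grip_width": finger opening in m.
Only numpy, scipy, OpenCV 4.12 (cv2) and the standard library are available. Lean on these libraries where they do the work, as an engineer would, in place of code of your own. Each camera call takes 0.05 s, during which the arm holds its last target.

## Working session

There is one attempt and no reset: what is moved stays moved. The work goes in short steps, Python scripts to look and compute and a tool call to move; the robot and the scene stay as the last step left them, time stands still between calls to the robot, and variables do not carry over. Pictures are saved under pics/ and viewed, and the job is handed in when it is done.

Besides the shell and the picture viewer there is one more tool, called after "Call:" as name(argument=value, ...), one argument or row to a line, values as JSON. move_arm: Moves the arm, as the interface text tells. Its arguments: {"type":"object","properties":{"moves":{"type":"array","items":{"type":"array","items":{"type":"number"}}},"claw":{"type":"number"},"newtons":{"type":"number"}},"required":["moves"]}

```bash
ls; mkdir -p pics
python3 - <<'E'
from cell import env, read_camera, camera_info, job, models
import cv2, numpy as np
print(env.get_obs(), env.nose_length)
for n in ["scene","top"]:
    p,d=read_camera(n); cv2.imwrite(f"pics/{n}0.png",p[:,:,::-1]); np.savez(f"pics/{n}0.npz",p=p,d=d)
    print(n,camera_info(n))
    for t in ["lid_edge","key_blue_top","key_yellow_top","key_green_top","key_red_top","soap_mid","beaker_mid","steriliser"]:
        try: print(t,[(np.round(r["point"],4).tolist(),round(r["score"],2)) for r in models.spot_in(t,n)][:3])
        except Exception as e: print(t,e)
E
```

```text
pics
{'time_s': 0.0, 'qpos': array([72.99952563, 18.4396806 , -4.01768905, 83.17704703,  1.29490845,
       78.54168874, -3.26150846]), 'joint_velocities': array([ 0.03882616, -0.03457146,  0.05058028,  0.05725487, -0.15413116,
       -0.03032417, -0.0293276 ]), 'effort': array([ 1.28412787e-03, -4.91285992e+01, -4.02976535e-01, -3.12528956e+01,
       -6.39348174e-02,  4.37695370e-02,  1.80267848e-04]), 'tool_pos': array([ 0.19859608, -0.61833288,  0.23243597]), 'tool_rot': array([-9.01131631e+01, -5.14908126e-03, -1.62189203e+02]), 'force': array([0.50448135, 0.57133868, 0.2530621 ]), 'wrist_torque': array([-0.04115797,  0.02323723,  0.0093414 ]), 'grip_width': 0.08684502544317853} 0.011
scene {'fx': 428.26432594325865, 'fy': 428.26432594325865, 'cx': 252.51138479329055, 'cy': 197.5485191130681, 'R': array([[-0.490684  ,  0.87130333, -0.00772744],
       [ 0.70756721,  0.3932673 , -0.58710261],
       [-0.50850551, -0.29354954, -0.80947564]]), 't': array([ 0.26806191, -0.38320103,  1.2035417 ])}
lid_edge [([0.6425, 0.1289, 0.1599], 0.79)]
key_blue_top []
key_yellow_top []
key_green
[... 243 characters left out ...]
6887, 'cx': 256.6626214326039, 'cy': 188.6836779603705, 'R': array([[ 0.004799  , -0.99987505,  0.01506157],
       [-0.98876356, -0.00699501, -0.14932414],
       [ 0.14941084, -0.01417573, -0.98867358]]), 't': array([0.02642023, 0.59429529, 0.80800325])}
lid_edge [([0.6388, 0.1172, 0.1579], 0.67), ([0.5908, 0.1166, 0.1009], 0.52)]
key_blue_top [([0.4942, 0.0433, 0.0696], 0.56)]
key_yellow_top []
key_green_top [([0.4954, 0.2029, 0.068], 0.58)]
key_red_top [([0.4952, 0.0945, 0.0747], 0.61)]
soap_mid [([0.5739, -0.1008, 0.1295], 0.95), ([0.4599, -0.1116, 0.1276], 0.83)]
beaker_mid [([0.652, 0.3589, 0.0602], 0.78)]
steriliser [([0.5919, 0.1209, 0.0991], 0.88), ([0.4965, 0.0948, 0.0744], 0.37)]
```

View pics/scene0.png

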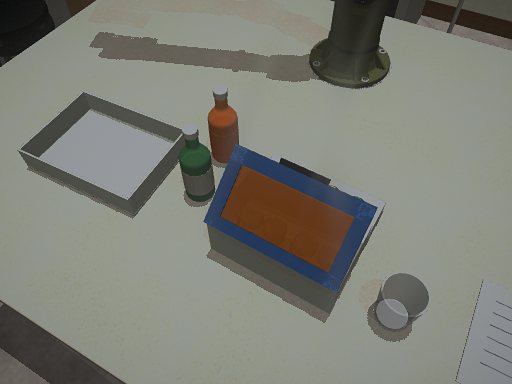

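View pics/top0.png

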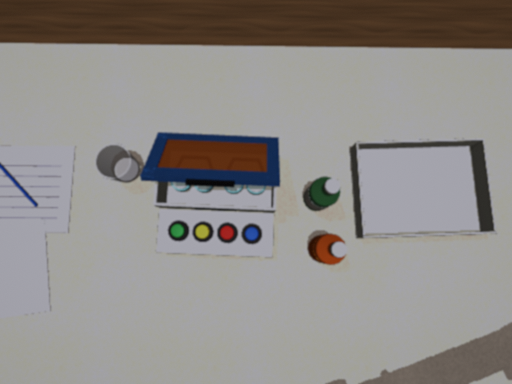

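The top view shows keys from left to right: green (178,231), yellow (203,232), red (227,233) and blue (252,234). The lid is part open with its black lip at (210,183). The green bottle is at (325,190), the orange look-alike at (330,248) and the beaker at (118,163).

```bash
cat > h.py <<'E'
import numpy as np, cv2
def w(ci,u,v,z):
    u,v,z=map(np.asarray,(u,v,z)); c=np.stack([(u-ci["cx"])/ci["fx"]*z,(v-ci["cy"])/ci["fy"]*z,z],-1)
    return (c-ci["t"])@ci["R"]
def ray(ci,u,v,h):
    d=np.array([(u-ci["cx"])/ci["fx"],(v-ci["cy"])/ci["fy"],1])@ci["R"]; o=-ci["R"].T@ci["t"]
    return o+d*(h-o[2])/d[2]
def proj(ci,X):
    c=np.asarray(X)@ci["R"].T+ci["t"]; return np.stack([c[...,0]/c[...,2]*ci["fx"]+ci["cx"],c[...,1]/c[...,2]*ci["fy"]+ci["cy"]],-1)
E
python3 - <<'E'
from cell import env, camera_info
from h import *
f=np.load("pics/top0.npz");p,d=f["p"],f["d"];ci=camera_info("top")
hsv=cv2.cvtColor(p,cv2.COLOR_RGB2HSV)
for n,(u,v) in dict(green=(178,231),yellow=(203,232),red=(227,233),blue=(252,234)).items():
    ys,xs=np.mgrid[v-14:v+15,u-12:u+13]; m=(hsv[ys,xs,1]>110)&(hsv[ys,xs,2]>70)
    z=d[ys,xs][m]; P=w(ci,xs[m],ys[m],z)
    c=(xs[m].mean(),ys[m].mean()); print(n,m.sum(),c,np.median(P,0).round(4),ray(ci,*c,0.068).round(4))
for c in ["top","scene"]:
    f=np.load(f"pics/{c}0.npz");p,d=f["p"],f["d"];ci=camera_info(c)
    hsv=cv2.cvtColor(p,cv2.COLOR_RGB2HSV)
    m=((hsv[...,0]>100)&(hsv[...,0]<125)&(hsv[...,1]>120)&(d>0)).astype(np.uint8)
    n,l,s,_=cv2.connectedComponentsWithStats(m); k=1+np.argmax(s[1:,4]); print(c,s[k])
    ys,xs=np.where(cv2.erode((l==k).astype(np.uint8),np.ones((3,3)))>0); P=w(ci,xs,ys,d[ys,xs])
    for _ in range(4):
        c0=np.median(P,0) if _==0 else P.mean(0); U,S,V=np.linalg.svd(P-c0,full_matrices=False); r=(P-c0)@V[2]; P=P[abs(r)<max(.004,1.5*np.std(r))]
    nn=V[2]*np.sign(V[2][2]); print("normal",nn.round(3),"angle",np.degrees(np.arccos(nn[2])),"c",P.mean(0).round(4),len(P),r.std(),"min",P.min(0).round(3),"max",P.max(0).round(3))
    hull=cv2.minAreaRect(np.stack(np.where(l==k)[::-1],1).astype(np.float32))
    for nme,i in [("loX",np.argsort(P[:,0])[:60]),("hiX",np.argsort(-P[:,0])[:60])]: print(nme,P[i].mean(0).round(4))
    ys,xs=np.where(l==k)
    q=cv2.approxPolyDP(cv2.convexHull(np.stack([xs,ys],1)),5,True)[:,0]
    o=P.mean(0)
    for u,v in q:
        dd=np.array([(u-ci["cx"])/ci["fx"],(v-ci["cy"])/ci["fy"],1])@ci["R"]; c=-ci["R"].T@ci["t"]
        print(u,v,(c+dd*((o-c)@nn)/(dd@nn)).round(4))
E
```

```text
green 145 (np.float64(177.0), np.float64(230.2344827586207)) [0.4981 0.2031 0.0711] [0.4977 0.2035 0.068 ]
yellow 170 (np.float64(201.78823529411764), np.float64(231.30588235294118)) [0.4961 0.1488 0.0713] [0.4957 0.1496 0.068 ]
red 163 (np.float64(226.52147239263803), np.float64(232.24539877300614)) [0.4943 0.0951 0.0714] [0.4939 0.0956 0.068 ]
blue 158 (np.float64(251.36708860759492), np.float64(233.36075949367088)) [0.4924 0.0421 0.0716] [0.4918 0.0414 0.068 ]
top [ 141  133  138   53 2901]
normal [ 0.646 -0.022  0.763] angle 40.282786588364644 c [0.6252 0.1168 0.1747] 1985 0.0009641864425233293 min [ 0.581 -0.01   0.112] max [0.701 0.245 0.209]
loX [0.584  0.0294 0.2047]
hiX [0.6975 0.1877 0.1155]
277 139 [ 0.6914 -0.0121  0.1149]
277 185 [ 0.5757 -0.0049  0.213 ]
142 179 [0.5852 0.2424 0.2123]
159 133 [0.7031 0.2408 0.1124]
scene [ 204  147  138  143 3665]
normal [ 0.648 -0.024  0.761] angle 40.40601599307042 c [0.653  0.0938 0.152 ] 2525 0.0011416982422553185 min [ 0.587 -0.001  0.108] max [0.707 0.234 0.206]
loX [0.5902 0.0444 0.2032]
hiX [0.7047 0.1996 0.1118]
331 289 [0.7081 0.2362 0.1097]
204 221 [ 0.6986 -0.0124  0.1098]
241 147 [0.5873 0.0021 0.205 ]
322 189 [0.5991 0.16   0.2   ]
341 280 [0.6927 0.2447 0.1231]
```

```bash
cat >> h.py <<'E'
from scipy.spatial.transform import Rotation as Ro
def shift(env,P,yaw=None):
    o=env.get_obs(); R=Ro.from_euler("xyz",o["tool_rot"],degrees=True); 
    s=R.inv().apply(np.asarray(P)-o["tool_pos"])*1000
    if yaw is not None:
        T=Ro.from_euler("xyz",[-90,0,yaw],degrees=True); rv=(R.inv()*T).as_rotvec(degrees=True)
    else: rv=np.zeros(3)
    return np.r_[s,rv].round(1)
E
python3 - <<'E'
from cell import env
from h import *
for P,y in [((.3,-.56,.33),None),((.546,-.315,.33),-120),((.60,.119,.33),-92.1)]: print(shift(env,P,y))
E
```

```text
[-114.4  -96.4  -25.1    0.     0.     0. ]
[-423.5  -96.4 -183.1   -0.   -42.2    0. ]
[-607.7  -96.5 -579.8   -0.   -70.1    0. ]
```

Call:
move_arm(
  moves=[
    [-20, -40, 0, 0, 0, 0],
    [-45, -80, -5, 0, -5, 0],
    [-80, -97, -15, 0, -8, 0],
    [-115, -97, -28, 0, -12, 0],
    [-150, -97, -43, 0, -16, 0],
    [-185, -97, -60, 0, -20, 0],
    [-220, -97, -77, 0, -23, 0],
    [-255, -97, -94, 0, -26, 0],
    [-290, -97, -112, 0, -30, 0],
    [-325, -97, -130, 0, -33, 0],
    [-360, -97, -150, 0, -36, 0],
    [-395, -97, -168, 0, -39, 0],
    [-424, -97, -183, 0, -42, 0],
    [-424, -97, -183, 0, -42, 0],
  ],
  claw=0,
  newtons=20,
)

```text
time_s: 2.07
tool_pos: [0.5521, -0.3059, 0.3305]
tool_rot: [-90.0, 0.4, -119.3]
force: [-0.1, -0.0, 1.2]
grip_width: 0.0033
```

Run:
```python
from cell import env
from h import *
print(env.get_obs())
for P,y in [((.6,-.1,.33),-105),((.60,.119,.33),-92.1),((.60,.119,.24),-92.1)]: print(shift(env,P,y))
```

```text
{'time_s': 2.0667, 'qpos': array([ 45.30509873,  16.11717723, -23.75039228,  76.25614987,
         6.07442088,  88.86399487,  -7.06674433]), 'joint_velocities': array([ 2.87890662, -0.93438144,  4.16823104,  0.70197214,  2.05087741,
        1.26775056,  0.51322152]), 'effort': array([  3.38317394, -43.68642926,  -0.04451756, -32.29043126,
         0.71311863,  -0.05483584,  -0.07180746]), 'tool_pos': array([ 0.55206863, -0.30593216,  0.33051437]), 'tool_rot': array([ -89.97135501,    0.35222509, -119.34369235]), 'force': array([-0.13021081, -0.02707598,  1.22916024]), 'wrist_torque': array([ 0.10327505, -0.04928558, -0.02452565]), 'grip_width': 0.003314457361719058}
[-2.03e+02  1.70e+00 -5.91e+01 -1.00e-01 -1.43e+01 -3.00e-01]
[-3.939e+02  2.900e+00 -1.665e+02 -1.000e-01 -2.720e+01 -3.000e-01]
[-3.933e+02  9.290e+01 -1.665e+02 -1.000e-01 -2.720e+01 -3.000e-01]
```

Call:
move_arm(
  moves=[
    [-35, 0, -10, 0, -2, 0],
    [-70, 0, -20, 0, -5, 0],
    [-105, 0, -30, 0, -7, 0],
    [-140, 0, -40, 0, -10, 0],
    [-175, 0, -50, 0, -12, 0],
    [-205, 0, -60, 0, -14, 0],
    [-240, 0, -78, 0, -16, 0],
    [-275, 0, -97, 0, -19, 0],
    [-310, 0, -118, 0, -21, 0],
    [-345, 0, -138, 0, -24, 0],
    [-380, 0, -158, 0, -26, 0],
    [-394, 2, -166, 0, -27, 0],
    [-394, 2, -166, 0, -27, 0],
    [-394, 2, -166, 0, -27, 0],
  ],
)

```text
time_s: 3.23
tool_pos: [0.6009, 0.1098, 0.3284]
tool_rot: [-90.0, -0.0, -93.1]
force: [0.5, -1.1, -0.1]
grip_width: 0.0002
```

Run:
```python
from cell import env,read_camera,camera_info
from h import *
print(env.get_obs())
for n in ["wrist","scene","top"]:
    ci=camera_info(n); p,d=read_camera(n); cv2.imwrite(f"pics/{n}1.png",p[:,:,::-1]); np.savez(f"pics/{n}1.npz",p=p,d=d,**ci)
# predicted lid edge
a=np.radians(40.3)
o=np.array([.5697,.1198]);ex=np.array([.9993,-.0366])
for r in (150,135):
    x=.125-r/1000*np.cos(a)+.012*np.sin(a); print(r,o+x*ex,.1+r/1000*np.sin(a)+.012*np.cos(a))
for P,y in [((.603,.1185,.24),-92.1)]: print(shift(env,P,y))
```

```text
{'time_s': 3.2333, 'qpos': array([ 18.82923224,  15.80101571, -39.74853942,  79.04933123,
        10.0594922 ,  88.71761155, -23.15136898]), 'joint_velocities': array([ 2.090844  , -0.13432519,  2.47635424, -0.12032707,  0.80944863,
        0.0894559 ,  0.06721971]), 'effort': array([-2.14400612e+00, -4.13229525e+01, -7.01061890e+00, -3.12819636e+01,
       -4.03863536e-01, -4.52375086e-02, -2.21989048e-02]), 'tool_pos': array([0.60093473, 0.10978131, 0.32841082]), 'tool_rot': array([-9.00082921e+01, -3.60240085e-02, -9.30816995e+01]), 'force': array([ 0.5158622 , -1.10208736, -0.083023  ]), 'wrist_torque': array([-0.12653242, -0.10312502,  0.01215703]), 'grip_width': 0.00020624674177368993}
150 [0.58804838 0.11912798] 0.2061704868829172
135 [0.59948039 0.11870927] 0.1964686401902603
[-12.2  88.3   0.7   0.   -1.3   0.1]
```

View pics/wrist1.png

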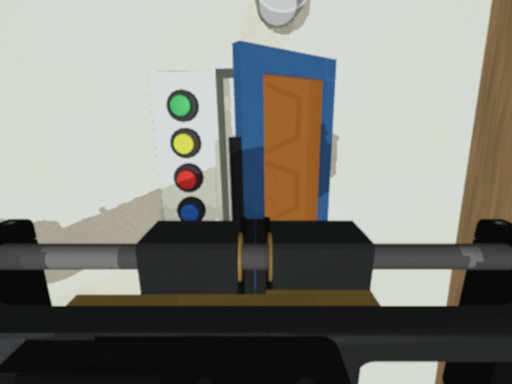

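View pics/scene1.png

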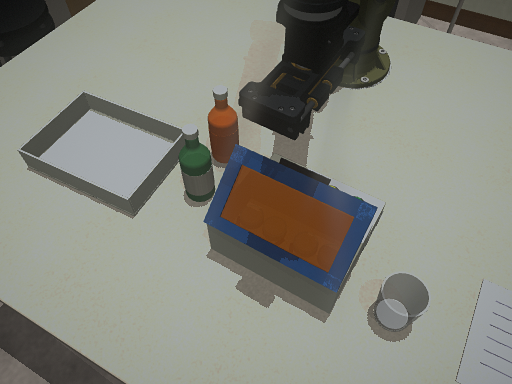

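The wrist picture shows the keys at green (180,106), yellow (184,144), red (188,178) and blue (191,212). The closed fingertips sit at (255,250), just above the lid's blue frame. The scene picture shows the gripper at (285,110), clear of the bottles. I'll check the keys from this second view.

Run:
```python
from cell import env,camera_info
from h import *
f=np.load("pics/wrist1.npz");p,d=f["p"],f["d"];ci=f
hsv=cv2.cvtColor(p,cv2.COLOR_RGB2HSV)
ref=dict(green=(.4977,.2035),yellow=(.4957,.1496),red=(.4939,.0956),blue=(.4918,.0414))
for n,(u,v) in dict(green=(180,106),yellow=(184,144),red=(188,178),blue=(190,212)).items():
    ys,xs=np.mgrid[v-14:v+15,u-14:u+15]; m=(hsv[ys,xs,1]>110)&(hsv[ys,xs,2]>70)
    P=w(ci,xs[m],ys[m],d[ys,xs][m]); c=(xs[m].mean(),ys[m].mean())
    print(n,m.sum(),c,np.median(P,0).round(4),ray(ci,*c,0.068).round(4),ref[n])
print("tcp in scene",proj(camera_info("scene"),env.get_obs()["tool_pos"]))
print(shift(env,(.603,.1185,.24),-92.1))
```

```text
green 388 (np.float64(180.08247422680412), np.float64(105.1082474226804)) [0.5007 0.2025 0.072 ] [0.4997 0.2029 0.068 ] (0.4977, 0.2035)
yellow 379 (np.float64(183.33245382585753), np.float64(143.34828496042218)) [0.4984 0.149  0.0718] [0.4978 0.1489 0.068 ] (0.4957, 0.1496)
red 340 (np.float64(186.30882352941177), np.float64(178.91764705882352)) [0.4966 0.0958 0.0718] [0.4957 0.095  0.068 ] (0.4939, 0.0956)
blue 278 (np.float64(189.16546762589928), np.float64(212.1546762589928)) [0.4951 0.0425 0.0718] [0.4938 0.0412 0.068 ] (0.4918, 0.0414)
tcp in scene [297.51307818 120.25099244]
[-12.2  88.3   0.7   0.   -1.3   0.1]
```

Call:
move_arm(
  moves=[
    [-4, 15, 2, 0, -1, 0],
    [-8, 35, 4, 0, -1, 0],
    [-12, 55, 6, 0, -1, 0],
    [-12, 75, 8, 0, -1, 0],
    [-12, 92, 9, 0, -1, 0],
    [-12, 98, 9, 0, -1, 0],
    [-12, 98, 9, 0, -1, 0],
    [-12, 98, 9, 0, -1, 0],
  ],
)

```text
time_s: 4.05
tool_pos: [0.6112, 0.1194, 0.2311]
tool_rot: [-90.0, -0.0, -92.3]
force: [0.3, 0.6, 0.7]
grip_width: 0.0004
```

Run:
```python
from cell import env,read_camera,camera_info
from h import *
p,d=read_camera("scene"); cv2.imwrite("pics/scene2.png",p[:,:,::-1])
print(env.get_obs()["force"],env.get_obs()["tool_pos"])
o=np.array([.5697,.1198]);ex=np.array([.9993,-.0366])
for t in [40,35,30,25,20,15,10,5,0,-2]:
    t=np.radians(t);x=.125-.14*np.cos(t)+.012*np.sin(t)+.015*1;z=.1+.14*np.sin(t)+.012*np.cos(t)+.011
    print(round(np.degrees(t)),shift(env,(*(o+x*ex),z)))
```

```text
[-0.0688951  -0.74170629  0.43523686] [0.61148767 0.11990197 0.23177518]
40 [ 1.6 21.6 -1.3  0.   0.   0. ]
35 [ 1.7 30.6 -9.6  0.   0.   0. ]
30 [  1.7  40.4 -17.1   0.    0.    0. ]
25 [  1.7  50.7 -23.6   0.    0.    0. ]
20 [  1.7  61.6 -29.3   0.    0.    0. ]
15 [  1.7  72.9 -34.    0.    0.    0. ]
10 [  1.8  84.6 -37.7   0.    0.    0. ]
5 [  1.8  96.6 -40.3   0.    0.    0. ]
0 [  1.8 108.7 -41.9   0.    0.    0. ]
-2 [  1.8 113.6 -42.3   0.    0.    0. ]
```

View pics/scene2.png

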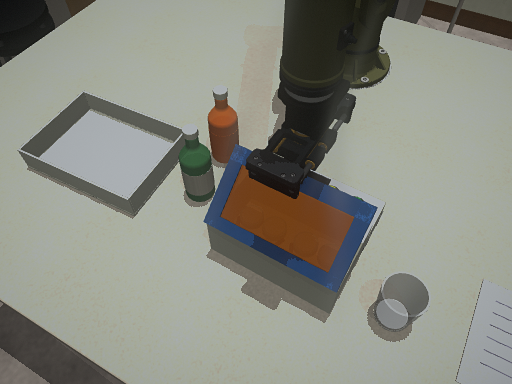

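The gripper is over the middle of the lid's free edge at (285,180). I'll push along the arc.

Call:
move_arm(
  moves=[
    [1, 8, 0, 0, 0, 0],
    [2, 15, 0, 0, 0, 0],
    [2, 22, -1, 0, 0, 0],
    [2, 27, -6, 0, 0, 0],
    [2, 32, -10, 0, 0, 0],
    [2, 37, -14, 0, 0, 0],
    [2, 42, -18, 0, 0, 0],
    [2, 48, -21, 0, 0, 0],
    [2, 54, -25, 0, 0, 0],
    [2, 60, -28, 0, 0, 0],
    [2, 60, -28, 0, 0, 0],
  ],
)

```text
time_s: 5.02
tool_pos: [0.5811, 0.1196, 0.1689]
tool_rot: [-90.2, -0.0, -92.2]
force: [0.3, 0.1, -0.5]
grip_width: 0.0001
```

Run:
```python
from cell import env,read_camera,camera_info
from h import *
p,d=read_camera("scene"); cv2.imwrite("pics/scene3.png",p[:,:,::-1])
print(env.get_obs()["force"],env.get_obs()["tool_pos"])
o=np.array([.5697,.1198]);ex=np.array([.9993,-.0366])
for t in [20,15,10,5,0,-2]:
    t=np.radians(t);x=.125-.14*np.cos(t)+.012*np.sin(t)+.015*1;z=.1+.14*np.sin(t)+.012*np.cos(t)+.011
    print(round(np.degrees(t)),shift(env,(*(o+x*ex),z)))
```

```text
[-0.55183118  0.27833517 -0.41100932] [0.58160384 0.11962605 0.16950846]
20 [ 0.3 -0.7  0.6  0.   0.   0. ]
15 [ 0.3 10.7 -4.   0.   0.   0. ]
10 [ 0.3 22.4 -7.6  0.   0.   0. ]
5 [  0.3  34.4 -10.2   0.    0.    0. ]
0 [  0.3  46.5 -11.8   0.    0.    0. ]
-2 [  0.3  51.4 -12.1   0.    0.    0. ]
```

View pics/scene3.png

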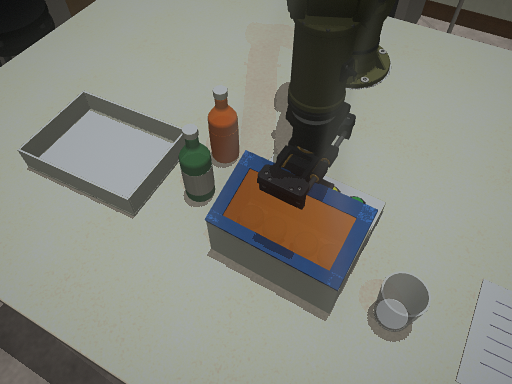

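The lid is following the fingers and looks about half closed, with its near edge at (300,170). I'll continue to shut.

Call:
move_arm(
  moves=[
    [0, 6, -2, 0, 0, 0],
    [0, 12, -5, 0, 0, 0],
    [0, 18, -7, 0, 0, 0],
    [0, 24, -8, 0, 0, 0],
    [0, 30, -9, 0, 0, 0],
    [0, 36, -10, 0, 0, 0],
    [0, 41, -11, 0, 0, 0],
    [0, 45, -12, 0, 0, 0],
    [0, 47, -12, 0, 0, 0],
    [0, 47, -12, 0, 0, 0],
  ],
)

```text
time_s: 5.9
tool_pos: [0.5707, 0.12, 0.1235]
tool_rot: [-90.0, -0.0, -92.2]
force: [-0.2, -1.6, 0.1]
grip_width: 0.0004
```

Run:
```python
from cell import env,read_camera,camera_info
print(env.get_obs()["force"],env.get_obs()["tool_pos"])
```

```text
[-0.17670682 -1.56435624  0.09675395] [0.57070919 0.12004174 0.12349928]
```

Call:
move_arm(
  moves=[
    [0, 1, 0, 0, 0, 0],
    [0, 2, 0, 0, 0, 0],
    [0, 3, 0, 0, 0, 0],
    [0, 3, 0, 0, 0, 0],
    [0, 3, 0, 0, 0, 0],
  ],
)

```text
time_s: 6.32
tool_pos: [0.5708, 0.1201, 0.1233]
tool_rot: [-90.0, -0.1, -92.2]
force: [-6.9, -2.4, 17.1]
grip_width: 0.0005
```

The tip stopped at z = 0.1123 with 17 N on it, so the lid is on its stop. I'll lift off and check.

Call:
move_arm(
  moves=[
    [0, -5, 0, 0, 0, 0],
    [0, -25, 0, 0, 0, 0],
    [0, -50, 0, 0, 0, 0],
    [0, -85, 0, 0, 0, 0],
    [20, -125, -20, 0, 0, 0],
    [40, -150, -50, 0, 0, 0],
    [60, -150, -75, 0, 0, 0],
    [78, -150, -80, 0, 0, 0],
    [78, -150, -80, 0, 0, 0],
    [78, -150, -80, 0, 0, 0],
  ],
)

```text
time_s: 7.15
tool_pos: [0.4878, 0.0438, 0.2707]
tool_rot: [-89.9, -0.1, -92.4]
force: [0.2, 0.0, -0.6]
grip_width: 0.0006
```

Run:
```python
from cell import env,read_camera,camera_info
from h import *
o=env.get_obs();print(o["force"],o["tool_pos"],o["qpos"])
for n in ["scene","top","wrist"]:
    ci=camera_info(n); p,d=read_camera(n); cv2.imwrite(f"pics/{n}4.png",p[:,:,::-1])
    hsv=cv2.cvtColor(p,cv2.COLOR_RGB2HSV)
    m=((hsv[...,0]>100)&(hsv[...,0]<125)&(hsv[...,1]>120)&(d>0)).astype(np.uint8)
    k,l,s,_=cv2.connectedComponentsWithStats(m); k=1+np.argmax(s[1:,4])
    ys,xs=np.where(cv2.erode((l==k).astype(np.uint8),np.ones((3,3)))>0); P=w(ci,xs,ys,d[ys,xs])
    for _ in range(4):
        c0=np.median(P,0); U,S,V=np.linalg.svd(P-c0,full_matrices=False); r=(P-c0)@V[2]; P=P[abs(r)<max(.004,1.5*np.std(r))]
    nn=V[2]*np.sign(V[2][2]); print(n,nn.round(3),np.degrees(np.arccos(nn[2])),P.mean(0),P.min(0),P.max(0))
```

```text
[ 0.2353798   0.00460298 -0.59539389] [0.48775987 0.0438266  0.27074636] [ 30.32928583  -1.05285323 -37.75168902 100.81115312  -0.57522292
  79.96609566  -9.68257006]
scene [-0.    -0.001  1.   ] 0.03679078581821809 [0.64886717 0.13303398 0.11177421] [ 0.5467514  -0.01046893  0.10822178] [0.69899978 0.2484421  0.11512833]
top [0.    0.001 1.   ] 0.04610759801181511 [0.65404276 0.16121594 0.1115842 ] [ 0.55003638 -0.01024141  0.10800443] [0.69529911 0.24602282 0.11546132]
wrist [ 0. -0.  1.] 0.024782111862006833 [0.61379437 0.10475597 0.11206738] [ 0.54301472 -0.01234183  0.10928613] [0.69882023 0.22588257 0.11495654]
```

View pics/scene4.png

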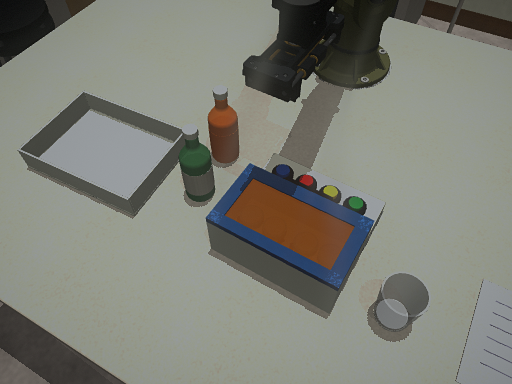

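View pics/wrist4.png

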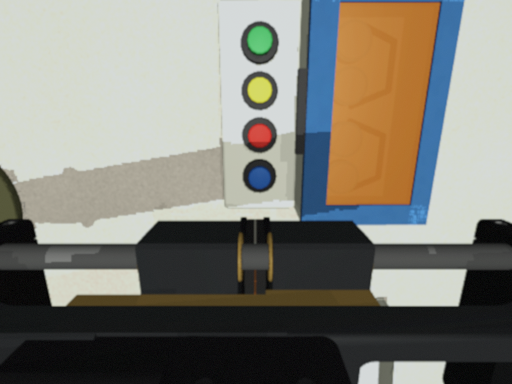

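The lid is shut: its plane normal is vertical to within 0.05° and its top is at z = 0.112 in all three views. The keys are at (283,172), (306,183), (331,193) and (355,205) in the scene picture, and the bottles and beaker haven't moved. I'll refine the keys from this closer wrist view.

Run:
```python
from cell import env,camera_info,read_camera
from h import *
ci=camera_info("wrist"); p,d=read_camera("wrist")
hsv=cv2.cvtColor(p,cv2.COLOR_RGB2HSV)
for n,(u,v) in dict(green=(260,40),yellow=(260,90),red=(259,135),blue=(259,177)).items():
    ys,xs=np.mgrid[v-15:v+16,u-16:u+17]; m=(hsv[ys,xs,1]>130)&(hsv[ys,xs,2]>70)
    P=w(ci,xs[m],ys[m],d[ys,xs][m]); c=(xs[m].mean(),ys[m].mean())
    print(n,m.sum(),c,np.median(P,0).round(4),ray(ci,*c,0.068).round(4),np.percentile(P[:,2],[5,95]))
print(shift(env,(.493,.0415,.09),-92.1),env.get_obs()["tool_pos"])
```

```text
green 470 (np.float64(259.6255319148936), np.float64(38.9936170212766)) [0.5002 0.2042 0.0719] [0.5001 0.2045 0.068 ] [0.06924967 0.07341557]
yellow 525 (np.float64(259.4114285714286), np.float64(90.04761904761905)) [0.4979 0.1485 0.0719] [0.498  0.1488 0.068 ] [0.06882159 0.07327792]
red 470 (np.float64(259.4191489361702), np.float64(135.69787234042553)) [0.4961 0.0948 0.0718] [0.4962 0.0946 0.068 ] [0.06341327 0.07319301]
blue 426 (np.float64(259.26291079812205), np.float64(177.57042253521126)) [0.4941 0.0414 0.0719] [0.4943 0.0407 0.068 ] [0.06346269 0.07338407]
[ 4.9e+00  1.8e+02  5.3e+00  1.0e-01  0.0e+00 -1.0e-01] [0.4880578  0.04636895 0.27003381]
```

Call:
move_arm(
  moves=[
    [5, 20, 6, 0, 0, 0],
    [5, 50, 6, 0, 0, 0],
    [5, 85, 6, 0, 0, 0],
    [5, 120, 6, 0, 0, 0],
    [5, 150, 6, 0, 0, 0],
    [5, 170, 6, 0, 0, 0],
    [5, 178, 6, 0, 0, 0],
    [5, 178, 6, 0, 0, 0],
    [5, 178, 6, 0, 0, 0],
    [5, 178, 6, 0, 0, 0],
  ],
)

```text
time_s: 8.18
tool_pos: [0.495, 0.0405, 0.094]
tool_rot: [-89.9, 0.0, -92.2]
force: [1.1, 1.0, 0.4]
grip_width: 0.0004
```

Run:
```python
from cell import env,read_camera
from h import *
for n in ["scene","top"]:
    p,d=read_camera(n); cv2.imwrite(f"pics/{n}5.png",p[:,:,::-1])
print(env.get_obs()["force"],env.get_obs()["tool_pos"],shift(env,(.494,.0413,.08),-92.1))
```

```text
[-0.07913765 -0.06061685  0.20457297] [0.494972   0.04013798 0.09410732] [-1.1 14.1 -1.1 -0.2 -0.1  0. ]
```

View pics/scene5.png

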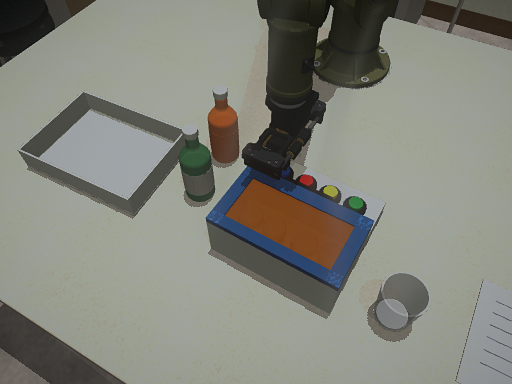

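The gripper is over the blue key at (287,172), clear of the red key and the bottles. I'll press in small steps.

Call:
move_arm(
  moves=[
    [-1, 5, -1, 0, 0, 0],
    [-1, 10, -1, 0, 0, 0],
    [-1, 13, -1, 0, 0, 0],
    [-1, 15, -1, 0, 0, 0],
    [-1, 17, -1, 0, 0, 0],
    [-1, 19, -1, 0, 0, 0],
    [-1, 20, -1, 0, 0, 0],
    [-1, 20, -1, 0, 0, 0],
  ],
)

```text
time_s: 8.95
tool_pos: [0.4934, 0.0411, 0.0769]
tool_rot: [-90.0, -0.1, -92.2]
force: [-12.4, -1.6, 36.4]
grip_width: 0.0004
```

Run:
```python
from cell import env,camera_info
from h import *
for f,ci in [(np.load("pics/top0.npz"),camera_info("top")),(np.load("pics/wrist1.npz"),None)]:
    ci=ci or f; d=f["d"]
    o=np.array([.5697,.1198]);ex=np.array([.9993,-.0366]);ey=np.array([.0366,.9993])
    if 'R' in getattr(f,'files',[]): 
        o=o+.0015*ex
    ys,xs=np.mgrid[0:384,0:512]; P=w(ci,xs,ys,d); L=P[...,:2]-o; X=L@ex;Y=L@ey; ok=d>0
    r=lambda k:np.hypot(X+.075,Y-k)
    for k,n in zip((-.081,-.027,.027,.081),("blue","red","yel","gre")):
        print(n,[ (a,np.round(np.median(P[...,2][ok&(r(k)>=a/1000)&(r(k)<b/1000)]),4)) for a,b in ((0,5),(5,10),(10,14),(16,21),(25,28))])
    for q,(x,y) in dict(console=(-.11,0),console2=(-.045,0),table=(-.16,0)).items():
        print(q,np.median(P[...,2][ok&(abs(X-x)<.005)&(abs(Y-y)<.08)]))
```

```text
blue [(0, np.float64(0.0723)), (5, np.float64(0.0719)), (10, np.float64(0.0717)), (16, np.float64(0.0618)), (25, np.float64(0.0502))]
red [(0, np.float64(0.0722)), (5, np.float64(0.0721)), (10, np.float64(0.0717)), (16, np.float64(0.0617)), (25, np.float64(0.0497))]
yel [(0, np.float64(0.072)), (5, np.float64(0.0715)), (10, np.float64(0.0718)), (16, np.float64(0.0614)), (25, np.float64(0.0497))]
gre [(0, np.float64(0.0714)), (5, np.float64(0.0715)), (10, np.float64(0.0712)), (16, np.float64(0.0617)), (25, np.float64(0.0497))]
console 0.04988123677198927
console2 0.04976289861887977
table -0.00022071470660401746
blue [(0, np.float64(0.0719)), (5, np.float64(0.0722)), (10, np.float64(0.0717)), (16, np.float64(0.0622)), (25, np.float64(0.0504))]
red [(0, np.float64(0.0725)), (5, np.float64(0.0722)), (10, np.float64(0.0718)), (16, np.float64(0.0623)), (25, np.float64(0.0502))]
yel [(0, np.float64(0.0723)), (5, np.float64(0.0722)), (10, np.float64(0.0719)), (16, np.float64(0.0623)), (25, np.float64(0.3921))]
gre [(0, np.float64(0.0725)), (5, np.float64(0.0721)), (10, np.float64(0.0721)), (16, np.float64(0.0624)), (25, np.float64(0.0503))]
console 0.05022569959497893
console2 0.3958080451633962
table 0.00021851553448092292
```

Depth shows the caps standing at z = 0.072, and the tip now rests at 0.066. That is the full 6 mm of travel, against a hard stop. I'll release, rise and move over yellow.

Call:
move_arm(
  moves=[
    [0, -3, 0, 0, 0, 0],
    [0, -10, 0, 0, 0, 0],
    [0, -25, 0, 0, 0, 0],
    [0, -50, 0, 0, 0, 0],
    [-25, -60, 0, 0, 0, 0],
    [-55, -60, 0, 0, 0, 0],
    [-85, -60, 0, 0, 0, 0],
    [-108, -60, 0, 0, 0, 0],
    [-108, -50, 0, 0, 0, 0],
    [-108, -35, 0, 0, 0, 0],
    [-108, -20, 0, 0, 0, 0],
    [-108, -20, 0, 0, 0, 0],
    [-108, -20, 0, 0, 0, 0],
    [-108, -20, 0, 0, 0, 0],
  ],
)

```text
time_s: 10.12
tool_pos: [0.497, 0.1486, 0.0928]
tool_rot: [-90.0, -0.0, -92.2]
force: [-0.1, 0.0, 0.0]
grip_width: 0.0006
```

Run:
```python
from cell import env,read_camera
from h import *
for n in ["scene"]:
    p,d=read_camera(n); cv2.imwrite(f"pics/{n}6.png",p[:,:,::-1])
print(env.get_obs()["force"],env.get_obs()["tool_pos"],shift(env,(.4975,.149,.0755),-92.1))
```

```text
[ 0.27398481 -0.68303456  0.44202675] [0.49728349 0.14874667 0.09318614] [-0.3 17.7  0.2 -0.1 -0.1 -0. ]
```

View pics/scene6.png

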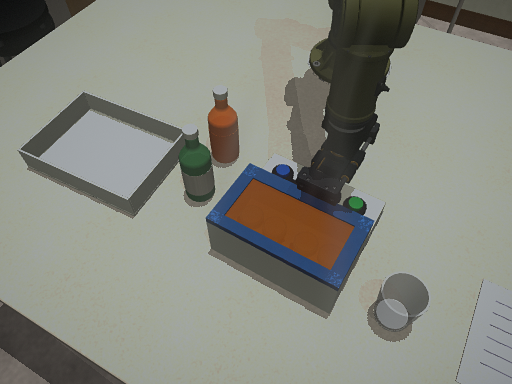

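The blue key (283,172) is back up and the gripper is over yellow. Now I'll press yellow.

Call:
move_arm(
  moves=[
    [0, 5, 0, 0, 0, 0],
    [0, 9, 0, 0, 0, 0],
    [0, 12, 0, 0, 0, 0],
    [0, 14, 0, 0, 0, 0],
    [0, 16, 0, 0, 0, 0],
    [0, 18, 0, 0, 0, 0],
    [0, 18, 0, 0, 0, 0],
    [0, 18, 0, 0, 0, 0],
  ],
)

```text
time_s: 10.83
tool_pos: [0.4974, 0.1488, 0.0771]
tool_rot: [-90.0, -0.1, -92.2]
force: [-5.6, -3.1, 21.5]
grip_width: 0.0005
```

Call:
move_arm(
  moves=[
    [0, -3, 0, 0, 0, 0],
    [0, -10, 0, 0, 0, 0],
    [0, -25, 0, 0, 0, 0],
    [0, -45, 0, 0, 0, 0],
    [-20, -50, 0, 0, 0, 0],
    [-40, -50, 0, 0, 0, 0],
    [-55, -50, 0, 0, 0, 0],
    [-55, -40, 0, 0, 0, 0],
    [-55, -28, 0, 0, 0, 0],
    [-55, -18, 0, 0, 0, 0],
    [-55, -18, 0, 0, 0, 0],
    [-55, -18, 0, 0, 0, 0],
    [-55, -18, 0, 0, 0, 0],
  ],
)

```text
time_s: 11.92
tool_pos: [0.4989, 0.203, 0.0921]
tool_rot: [-90.0, -0.0, -92.3]
force: [-0.9, 0.5, -0.0]
grip_width: 0.0005
```

Run:
```python
from cell import env,read_camera
from h import *
for n in ["scene"]:
    p,d=read_camera(n); cv2.imwrite(f"pics/{n}7.png",p[:,:,::-1])
print(env.get_obs()["force"],env.get_obs()["tool_pos"],shift(env,(.4995,.2035,.0755),-92.1))
```

```text
[-0.17357918  0.44947225  0.36209552] [0.49921433 0.20327018 0.09261043] [-0.2 17.1  0.3 -0.  -0.2  0. ]
```

View pics/scene7.png

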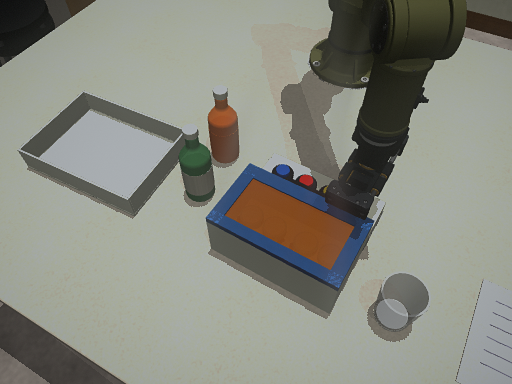

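The gripper is over green, with blue (284,172) and red (306,183) standing up.

Call:
move_arm(
  moves=[
    [0, 5, 0, 0, 0, 0],
    [0, 9, 0, 0, 0, 0],
    [0, 12, 0, 0, 0, 0],
    [0, 14, 0, 0, 0, 0],
    [0, 16, 0, 0, 0, 0],
    [0, 18, 0, 0, 0, 0],
    [0, 18, 0, 0, 0, 0],
    [0, 18, 0, 0, 0, 0],
  ],
)

```text
time_s: 12.63
tool_pos: [0.4994, 0.2038, 0.0772]
tool_rot: [-89.9, -0.1, -92.2]
force: [-6.4, -4.2, 20.5]
grip_width: 0.0007
```

Call:
move_arm(
  moves=[
    [0, -3, 0, 0, 0, 0],
    [0, -10, 0, 0, 0, 0],
    [0, -25, 0, 0, 0, 0],
    [0, -50, 0, 0, 0, 0],
    [0, -85, 0, 0, 0, 0],
    [0, -120, 0, 0, 0, 0],
    [0, -155, 0, 0, 0, 0],
    [0, -180, 0, 0, 0, 0],
    [0, -180, 0, 0, 0, 0],
    [0, -180, 0, 0, 0, 0],
    [0, -180, 0, 0, 0, 0],
  ],
)

```text
time_s: 13.55
tool_pos: [0.4983, 0.2036, 0.2534]
tool_rot: [-90.1, -0.0, -92.2]
force: [-0.1, -0.3, 0.9]
grip_width: 0.0008
```

Run:
```python
from cell import env,read_camera,camera_info
from h import *
o=np.array([.5712,.1198]);ex=np.array([.9993,-.0366]);ey=np.array([.0366,.9993])
print(env.get_obs()["force"],env.get_obs()["tool_pos"])
for n in ["scene","wrist"]:
    ci=camera_info(n);p,d=read_camera(n); cv2.imwrite(f"pics/{n}8.png",p[:,:,::-1])
    ys,xs=np.mgrid[0:384,0:512]; P=w(ci,xs,ys,d); L=P[...,:2]-o; X=L@ex;Y=L@ey; ok=(d>0)&(P[...,2]<.15)
    for k,q in zip((-.081,-.027,.027,.081),("blue","red","yel","gre")): 
        z=P[...,2][ok&(np.hypot(X+.075,Y-k)<.009)]; print(n,q,len(z),np.median(z) if len(z) else None)
    print(n,"lid near/far",[np.median(P[...,2][ok&(abs(X-a)<.01)&(abs(Y)<.1)]) for a in (-.012,.11)])
    for t in ["soap_mid","beaker_mid"]: print(t,[(np.round(r["point"],4).tolist(),round(r["score"],2)) for r in models.spot_in(t,n)][:3]) if 0 else None
```

```text
[-0.06336806 -0.34498694  0.88283946] [0.49826418 0.20357031 0.25344114]
scene blue 42 0.07164507933506756
scene red 54 0.07179444764248151
scene yel 50 0.07190984518497054
scene gre 56 0.07197162017015402
scene lid near/far [np.float64(0.11176297641061896), np.float64(0.11154931443481728)]
wrist blue 0 None
wrist red 0 None
wrist yel 81 0.07215872348098185
wrist gre 164 0.07222433541638845
wrist lid near/far [np.float64(0.11204108121123722), np.float64(0.11176316213648432)]
```

View pics/scene8.png

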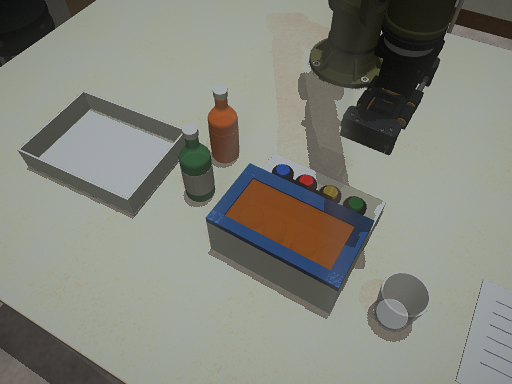

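All four keys are up at z = 0.072, the lid is flat at 0.112, and the bottles and beaker are at the same pixels as at the start. The arm is clear, so I'm handing the job in.

```bash
python3 -c "
from cell import job
print(job.sign_off())"
```

```text
the job is handed in; nothing more can be done
None
```

The lid is shut, and blue, yellow and green were pressed in that order, one at a time, each let back up before the next. I handed the job in with the clock at about 14 s of the 48 s allowed.

- **Lid:** I pushed it with closed fingertips until it stopped, with 17 N on it. Afterwards its plane was level to within 0.05° and its top stood at z = 0.112 m, as it should when shut.
- **Keys:** For each press the fingertip stopped 6 mm below where the cap stood at rest, against a hard stop. The force at the stop was about 36 N on blue, which was more than needed, and 21 N on yellow and green.
- **After the last press:** All four caps stood back up at z = 0.072 m. The red key was never touched. In the last scene picture the soap bottle and beaker stood at the same pixels as at the start, and the arm was clear of everything.
- **Disagreement:** The cameras put the key caps at 0.072 m, about 10 mm above their housings, while the text gives 0.068 m and 6 mm. I went by the camera heights and the forces, and the stops at 0.066 m fit a full 6 mm of travel.

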